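Refile the returned cartons at the archive desk

TASK

Refile the returned archive cartons, standing upright and square to what they belong with; left and behind are as seen from the robot. On the wooden rack, centred front to back, stand the yellow-label carton close up against the left of its upright end and the green-label carton close up to the left of the yellow one, so that yellow is between upright and green (gaps well under a centimetre and a half), and set the round film tin in the middle of the top of the yellow carton. Stand the red-label carton on the dark board of the card box, centred just behind the box of cards (a gap of one or two centimetres), and leave the white-label carton and the date stamp where they are.

Things in the scene. Friction and masses are not known exactly. Their poses are not given: they have to be found in the camera images.
- red_carton: small kraft-brown archive carton, a closed upright block 60 mm deep (own x) by 48 mm wide (own y) by 75 mm high, about 0.18 kg, with a red label on its top and its two narrow (48 mm wide) faces; origin at the centre of its underside, z up; stands on the desk at the start
- yellow_carton: small kraft-brown archive carton, a closed upright block 60 mm deep (own x) by 48 mm wide (own y) by 75 mm high, about 0.18 kg, with a yellow label on its top and its two narrow (48 mm wide) faces; origin at the centre of its underside, z up; stands on the desk at the start
- green_carton: small kraft-brown archive carton, a closed upright block 60 mm deep (own x) by 48 mm wide (own y) by 75 mm high, about 0.18 kg, with a green label on its top and its two narrow (48 mm wide) faces; origin at the centre of its underside, z up; stands on the desk at the start
- film_tin: round closed metal film tin, 46 mm diameter (47 mm over its lid band), 30 mm high, about 0.12 kg, silver with a blue disc on top; origin at the centre of its underside, z up; stands flat on the desk at the start
- rack: fixed light-wood rack: board 110 mm deep (own x) by 160 mm long (own y), top 12 mm above the desk, with one upright end plate, 12 mm thick and 85 mm high above the desk, across its right (own -y) end; the plate's inner, left face is at own y = -68 mm; left end open. Origin: centre of the underside, on the desk; x away from the robot, y left, z up; turned up to 0.2 rad
- card_box: fixed dark-wood board 180 mm deep (own x) by 130 mm wide (own y), top 6 mm above the desk; on its front half (own x -90 to 0 mm, robot side) an open grey steel box of cards 110 mm wide, 62 mm high above the desk with the card tabs; rear half (x 0 to 90 mm) bare. Origin: centre of the underside, on the desk; x away from the robot, y left, z up; turned up to 0.2 rad
- white_carton: small kraft-brown archive carton, a closed upright block 60 mm deep (own x) by 48 mm wide (own y) by 75 mm high, about 0.18 kg, with a white label on its top and its two narrow (48 mm wide) faces; origin at the centre of its underside, z up; stands on the desk at the start; a bystander, not to be moved
- stamp: black and grey self-inking date stamp with a small orange patch on top, 62 by 38 mm and 72 mm high; origin at the centre of its underside; a bystander, not to be moved
Mind the look-alikes: they are no part of the job. What is shaped like the red_carton but pink or purple is not meant.

How it is judged:
By the outcome, as a careful person would: the job done as asked, in the order asked, and still so for the second after the job is handed in, with the robot touching nothing.
It also fails if it takes over 112 s, if anything falls off the work surface, if the arm or the gripper's body presses on something with over 40 N, if the wrist force passes 120 N, or if a joint passes its speed limit or range.

ROBOT

A 6-joint arm with a two-finger parallel gripper is mounted at the origin on the work surface. World frame = base frame: x ahead of the robot, y to its left, z up, the work surface at z = 0. Lengths are in m, angles in rad, forces in N, time in s.
With the tool pointing down it reaches from about 0.35 to 0.975 m from the base axis. Payload 4.9 kg.
Tool frame: the origin (TCP) lies midway between the tips of the shut fingers; the grasp point (between the pads) lies 19 mm behind it (manip.pinch_z is the distance from the TCP to the grasp point, in m); z points along the fingers, y is the direction in which the jaws open and shut (so a half turn about z gives the same grasp; the last joint's range is limited). The gripper opens to 85 mm and grips with 20 to 120 N. Pads are 22 mm wide; open, the fingers measure 114 mm over their backs; the gripper's body (76 mm by 85 mm) begins 54 mm behind the grasp point. The pads swing forward as they close: fully open they stand 13 mm farther back than shut.
Start: joints at [1.062, 0.053, 1.613, -0, 1.476, -0.119], TCP at [0.237, 0.578, 0.231] pointing down, gripper open.
Joint ranges: [-3.01, 3.01], [-1.01, 2.22], [0.06, 2.58], [-1.02, 4.17], [0.09, 2.62], [-3.14, 3.14]. Speed limits (rad/s): [2.57, 2.57, 3.14, 3.14, 3.14, 3.14].

INTERFACE

Orientations are given as a unit quaternion [w, x, y, z].
In Python, from plant import manip gives the robot as it stands.
- The arm moves only by the tool drive_tool, never from a script. Its argument "commands" is text: rows parted by semicolons, each of 5 numbers parted by spaces: the finger opening in mm, from 0 to 85.4, then the shift along the tool's x, y, z in units of 30 mm (1.0 is 30 mm), then the turn about the tool's z in degrees. A call has exactly 8 rows; each row shifts and turns the commanded pose from where the row before left it, along the tool's axes as they then stand; what a row does not reach is not made up. A row lasts 1/8 s, in which the tool goes at most 62.5 mm and 10.7 degrees, less where a joint would pass 70% of its speed; a pose out of reach is approached as far as the arm can. A call is refused whole if a number of a shift passes 1 or a number of a turn 10.7, either way. A call with a gripper value outside its range is refused whole. The fingers move at their own pace and stop on an object; the grip force is fixed at half the most. Time passes only in rows, so rows that do not move let the fingers close, or fill a call up. It gives the time, the measured TCP pose, the force and the opening at its end, in the units of the state.
- manip.state(): the state, without advancing time (a new reading comes with each control period).
- manip.grab_frame(name): name is "scene" or "top" or "wrist"; returns the picture (400x640x3 uint8, red, green, blue); there is no depth.
- manip.camera_params(name): a dict with "fx", "fy", "cx", "cy" (pixels), "xyz" and "orientation" of the camera in the world. Camera axes: x right, y down, z forward; pixel columns grow to the right and rows downward; lengths in m; the calibration is good to about 2 mm. The wrist camera is an equidistant fisheye: a pixel r from the principal point sees the ray r / f radians off the axis. A picture is of the moment at which its call begins: read the wrist's pose just before it. camera_params takes no time and is no camera call; for the wrist camera it gives the pose at the moment of the call.
- manip.job_done(): hands the job in, once; it reports no verdict.
The state is a dict: "time": time; "joint_pos": joint angles; "joint_vel": joint speeds; "joint_efforts": joint torques, N m; "tool_pos": TCP position; "tool_rot": TCP orientation; "contact_force": force on the tool from outside, world axes, zero at the start; "ft_torque": the same for the moment, N m; "gripper_width": opening from 0.0 (shut) to 1.0 (fully open).
Only numpy, scipy, OpenCV 4.12 (cv2) and the standard library are available. Lean on these libraries where they do the work, as an engineer would, in place of code of your own. Each camera call takes 0.05 s, during which the arm holds its last target. There are 200 camera calls.

## Working session

There is one attempt and no reset: what is moved stays moved. The work goes in short steps, Python scripts to look and compute and a tool call to move; the robot and the scene stay as the last step left them, time stands still between calls to the robot, and variables do not carry over. Pictures are saved under pics/ and viewed, about 12 in all and at most 16, crops included, and the job is handed in when it is done.

Besides the shell and the picture viewer there is one more tool, called after "Request:" in YAML: its name, and indented under it one key for each argument. drive_tool: Moves the arm, as the interface text tells. Its arguments: {"type":"object","properties":{"commands":{"type":"string"}},"required":["commands"]}

```bash
ls; mkdir -p pics; python3 - <<'E'
from plant import manip
import cv2
for n in("scene","top"):
    cv2.imwrite(f"pics/{n}0.png",manip.grab_frame(n)[:,:,::-1])
    print(n,manip.camera_params(n))
print(manip.camera_params("wrist"));print(manip.state(),manip.pinch_z)
E
```

```text
pics
scene {'fx': 498.9038560663189, 'fy': 498.9038560663189, 'cx': 317.9221530244397, 'cy': 203.12059369440573, 'xyz': array([1.05467741, 0.36859647, 0.95855193]), 'orientation': array([-0.14828785,  0.43080184,  0.84641404, -0.27568779])}
top {'fx': 455.2925710095388, 'fy': 455.2925710095388, 'cx': 316.39880800759374, 'cy': 206.32536776253482, 'xyz': array([0.32885258, 0.00208012, 1.21128804]), 'orientation': array([-0.05235036,  0.71083135, -0.69976251,  0.04806934])}
{'fx': 309.70691628693146, 'fy': 309.70691628693146, 'cx': 323.6374927479742, 'cy': 197.2503423513454, 'xyz': array([0.16487968, 0.60751133, 0.37221715]), 'orientation': array([0.12916869, 0.82068152, 0.55008225, 0.08489291])}
{'time': 0.1, 'joint_pos': array([ 1.06202934e+00,  5.32921095e-02,  1.61415438e+00, -1.00197393e-05,
        1.47600538e+00, -1.19049889e-01]), 'joint_vel': array([-1.26693379e-03, -7.68305653e-04, -2.24753423e-03, -5.51897043e-05,
       -2.00070362e-03,  6.76131928e-05]), 'joint_efforts': array([-5.58184220e-04, -3.94902956e+01, -3.71361601e+01, -2.16642156e-04,
        3.87465174e-03, -9.99130805e-06]), 'tool_pos': array([0.23720847, 0.57762631, 0.23018656]), 'tool_rot': array([-2.82298767e-04,  1.93627212e-01,  9.81074737e-01, -8.85718878e-04]), 'contact_force': array([-0.67090328, -0.94211173,  0.49072633]), 'ft_torque': array([-0.02211688,  0.04097725, -0.07585186]), 'gripper_width': 0.999766173148792} 0.0187
```

View pics/scene0.png

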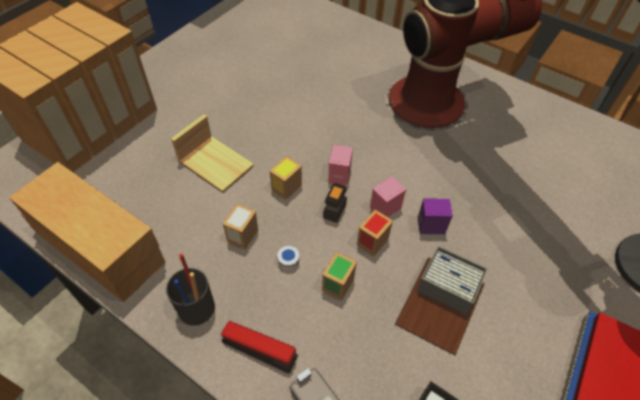

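View pics/top0.png

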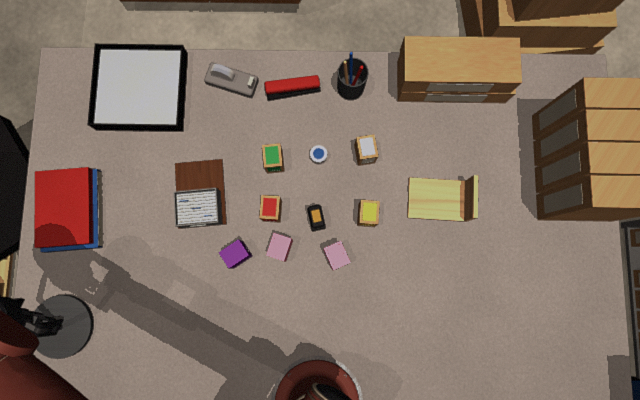

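The scene view and the top view agree. In the top view (up = +x, left = +y):
- **Targets:** red is at (270,208), yellow (369,212), green (272,157) and the tin (318,154).
- **Bystanders:** white is at (367,149) and the stamp (316,216).
- **Fixtures:** the rack is at (440,200) with its upright at x≈472, and the card box is at (200,193).
- **Look-alikes:** the pink and purple ones are the row below.

```bash
cat > h.py <<'E'
from plant import manip
import numpy as np, cv2
from scipy.spatial.transform import Rotation as R
def RR(q): return R.from_quat(np.roll(q,-1))
def proj(c,P,fish=False):
    p=RR(c["orientation"]).inv().apply(np.atleast_2d(P)-c["xyz"])
    if fish:
        r=np.hypot(p[:,0],p[:,1]); th=np.arctan2(r,p[:,2]); s=th/np.maximum(r,1e-9)
        u=p[:,:2]*s[:,None]
    else: u=p[:,:2]/p[:,2:]
    return u*c["fx"]+[c["cx"],c["cy"]]
def back(c,uv,z,fish=False):
    u=(np.atleast_2d(uv)-[c["cx"],c["cy"]])/c["fx"]
    if fish:
        r=np.linalg.norm(u,axis=1); d=np.c_[u*(np.sin(r)/np.maximum(r,1e-9))[:,None],np.cos(r)]
    else: d=np.c_[u,np.ones(len(u))]
    d=RR(c["orientation"]).apply(d)
    return c["xyz"]+d*((np.asarray(z)-c["xyz"][2])/d[:,2])[:,None]
HUE={"red":(175,5),"yellow":(26,34),"green":(45,80),"blue":(100,125)}
def labels(im,c,z,col,fish=False,amin=40,dist=None):
    "blobs of a colour -> world centroid, yaw of long side, area"
    h=cv2.cvtColor(im,cv2.COLOR_RGB2HSV); a,b=HUE[col]; H=h[...,0]
    m=((H>=a)&(H<=b)) if a<b else ((H>=a)|(H<=b))
    m=(m&(h[...,1]>120)&(h[...,2]>70)).astype(np.uint8)
    n,L,s,ce=cv2.connectedComponentsWithStats(m)
    out=[]
    for i in range(1,n):
        if s[i,4]<amin: continue
        k=cv2.findContours((L==i).astype(np.uint8),cv2.RETR_EXTERNAL,cv2.CHAIN_APPROX_NONE)[0][0][:,0].astype(float)
        W=back(c,k,z,fish)[:,:2]; r=cv2.minAreaRect((W*1000).astype(np.float32))
        bx=cv2.boxPoints(r); e=bx[1]-bx[0]; f=bx[2]-bx[1]; e=e if np.hypot(*e)>np.hypot(*f) else f
        yaw=(np.degrees(np.arctan2(e[1],e[0]))+90)%180-90
        out.append((ce[i].round(1).tolist(),(np.array(r[0])/1000).round(4).tolist(),np.round(r[1],1).tolist(),round(float(yaw),1),int(s[i,4])))
    return out
E
python3 - <<'E'
from h import *
im=cv2.imread("pics/top0.png")[:,:,::-1].copy();c=manip.camera_params("top")
for k in HUE:
    for o in labels(im,c,.03 if k=="blue" else .075,k): print(k,o)
a=cv2.resize(im[165:235,395:490],None,fx=6,fy=6,interpolation=cv2.INTER_CUBIC)
b=cv2.resize(im[150:240,165:235],None,fx=6,fy=6,interpolation=cv2.INTER_CUBIC)[:420*0+540]
w=np.zeros((560,a.shape[1]+b.shape[1],3),np.uint8);w[:420,:570]=a;w[:540,570:]=b
cv2.imwrite("pics/crop1.png",w[:,:,::-1]); print(w.shape)
E
```

```text
red ([291.5, 83.7], [0.8151, 0.0804], [33.5, 144.1], -81.7, 659)
red ([61.5, 207.0], [0.4809, 0.6552], [196.2, 137.6], 5.8, 4138)
red ([269.0, 206.5], [0.4892, 0.1298], [32.6, 44.2], -2.8, 226)
red ([9.7, 349.7], [0.128, 0.7454], [62.1, 25.9], 75.2, 216)
red ([15.8, 385.4], [0.0613, 0.711], [89.6, 110.9], -89.0, 953)
red ([346.5, 384.6], [0.063, -0.069], [81.6, 31.3], 37.9, 342)
red ([283.5, 388.6], [0.0495, 0.0827], [23.7, 52.3], -24.9, 178)
yellow ([369.2, 211.3], [0.4815, -0.1235], [45.7, 32.8], 0.1, 242)
green ([271.5, 154.6], [0.6237, 0.1274], [42.8, 31.4], 6.7, 201)
blue ([318.1, 152.9], [0.6415, 0.0086], [21.9, 26.7], -89.2, 74)
blue ([84.8, 222.5], [0.4794, 0.6596], [208.3, 145.8], 5.3, 502)
(560, 990, 3)
```

```bash
python3 -c "
import cv2;i=cv2.imread('pics/crop1.png');print(i.shape);cv2.imwrite('pics/crop1b.png',cv2.resize(i,(800,int(i.shape[0]*800/i.shape[1]))))"
```

```text
(560, 990, 3)
```

View pics/crop1b.png

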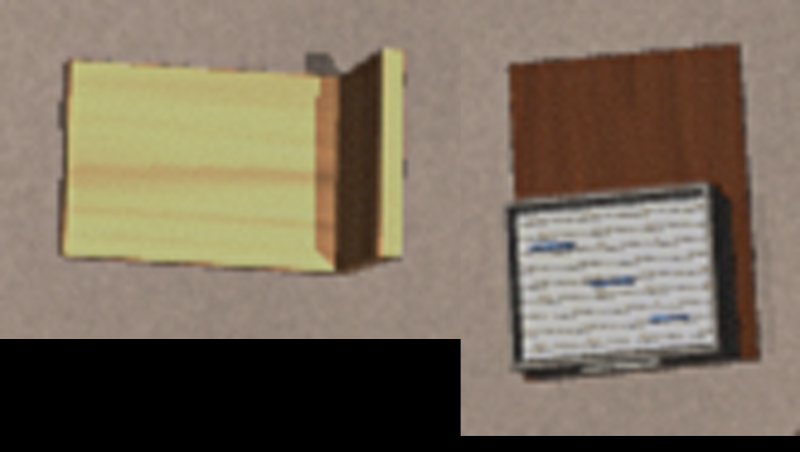

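The left crop is the rack: board corners (71,61), (341,75), (338,270), (65,256) and plate top corners (386,49), (404,50), (403,257), (380,257). The right crop is the card box: board corners (511,64), (740,45), (758,360), (525,378).

```bash
cat >> h.py <<'E'
from scipy.optimize import least_squares
def fit(c,loc,uv,x0,fish=False,loss="soft_l1"):
    loc=np.array(loc,float); uv=np.array(uv,float)
    f=lambda p:(proj(c,R.from_euler("z",p[2]).apply(loc)+[p[0],p[1],0],fish)-uv).ravel()
    s=least_squares(f,x0,loss=loss); return s.x, f(s.x).reshape(-1,2).round(1)
RACK=[[.055,.08,.012],[.055,-.068,.012],[-.055,-.068,.012],[-.055,.08,.012],[.055,-.068,.085],[.055,-.08,.085],[-.055,-.08,.085],[-.055,-.068,.085]]
CARD=[[.09,.065,.006],[.09,-.065,.006],[-.09,-.065,.006],[-.09,.065,.006]]
E
python3 - <<'E'
from h import *
c=manip.camera_params("top");k=6*800/990
uv=np.array([[71,61],[341,75],[338,270],[65,256],[386,49],[404,50],[403,257],[380,257]])/k+[395,165]-.42
print(fit(c,RACK,uv,[.5,-.3,0]))
uv=(np.array([[511,64],[740,45],[758,360],[525,378]])-[460.6,0])/k+[165,150]-.42
print(fit(c,CARD,uv,[.5,.3,0]))
s=manip.camera_params("wrist");print(RR(s["orientation"]).as_matrix().round(3))
E
```

```text
(array([ 0.52562392, -0.31453831, -0.04478774]), array([[ 0. , -0.3],
       [-0.4,  0. ],
       [-0.4,  0.6],
       [-0.1,  0.1],
       [-0.5, -0.4],
       [ 0.6, -0.3],
       [ 0.3,  0.3],
       [ 0.2,  0. ]]))
(array([0.53291889, 0.32371757, 0.10067287]), array([[-0.2, -0.4],
       [ 0.3, -0.5],
       [ 0.3,  0.2],
       [-0.4,  0.7]]))
[[ 0.38   0.881  0.281]
 [ 0.925 -0.361 -0.119]
 [-0.003  0.305 -0.952]]
```

```bash
cat >> h.py <<'E'
def phi(): 
    y=RR(manip.state()["tool_rot"]).apply([0,1,0]); return np.degrees(np.arctan2(y[1],y[0]))
def plan(tgt,ph,op,start=None,ph0=None,calls=None):
    "rows taking the tool from its measured pose to tgt (TCP), jaw yaw ph deg"
    p=np.array(manip.state()["tool_pos"] if start is None else start); a=phi() if ph0 is None else ph0
    d=(ph-a+90)%180-90 if abs(ph-a)>180 else ph-a
    n=calls or 1
    while True:
        N=8*n; q=p.copy(); rows=[]; b=a; t=-round(d/N,1); ok=abs(t)<=10.7
        for i in range(N):
            T=R.from_euler("z",b,degrees=True).apply([[0,1,0],[1,0,0],[0,0,-1]]) # tool axes in world
            s=np.round(T@((np.array(tgt)-q)/(N-i))/.03,2); ok&=np.abs(s).max()<=.95 or calls is not None
            q=q+T.T@s*.03; b-=t; rows.append(f"{op} {s[0]:g} {s[1]:g} {s[2]:g} {t:g}")
        if ok: break
        n+=1
    for i in range(n): print("; ".join(rows[8*i:8*i+8]))
    return q,b
E
python3 - <<'E'
from h import *
plan([.4815,-.1235,.20],0,85)
E
```

```text
85 -0.51 -0.58 0.03 2.1; 85 -0.53 -0.56 0.03 2.1; 85 -0.55 -0.54 0.03 2.1; 85 -0.57 -0.52 0.03 2.1; 85 -0.59 -0.5 0.03 2.1; 85 -0.61 -0.48 0.03 2.1; 85 -0.63 -0.45 0.03 2.1; 85 -0.64 -0.43 0.03 2.1
85 -0.66 -0.41 0.03 2.1; 85 -0.67 -0.38 0.03 2.1; 85 -0.69 -0.36 0.03 2.1; 85 -0.7 -0.33 0.03 2.1; 85 -0.71 -0.3 0.03 2.1; 85 -0.72 -0.28 0.03 2.1; 85 -0.73 -0.25 0.03 2.1; 85 -0.74 -0.23 0.03 2.1
85 -0.75 -0.2 0.03 2.1; 85 -0.75 -0.17 0.03 2.1; 85 -0.76 -0.14 0.03 2.1; 85 -0.77 -0.11 0.03 2.1; 85 -0.77 -0.09 0.03 2.1; 85 -0.77 -0.06 0.03 2.1; 85 -0.77 -0.03 0.03 2.1; 85 -0.77 -0 0.04 2.1
85 -0.77 0.03 0.03 2.1; 85 -0.77 0.06 0.04 2.1; 85 -0.77 0.08 0.03 2.1; 85 -0.77 0.11 0.04 2.1; 85 -0.76 0.14 0.03 2.1; 85 -0.76 0.17 0.04 2.1; 85 -0.75 0.19 0.03 2.1; 85 -0.74 0.23 0.04 2.1
```

Request:
drive_tool:
  commands: "85 -0.51 -0.58 0.03 2.1; 85 -0.53 -0.56 0.03 2.1; 85 -0.55 -0.54 0.03 2.1; 85 -0.57 -0.52 0.03 2.1; 85 -0.59 -0.5 0.03 2.1; 85 -0.61 -0.48 0.03 2.1; 85 -0.63 -0.45 0.03 2.1; 85 -0.64 -0.43 0.03 2.1"

```text
time: 1.1
tool_pos: [0.2984, 0.4015, 0.224]
tool_rot: [0.0, 0.336, 0.942, -0.0]
contact_force: [0.7, 0.4, -0.4]
gripper_width: 0.995
```

Request:
drive_tool:
  commands: "85 -0.66 -0.41 0.03 2.1; 85 -0.67 -0.38 0.03 2.1; 85 -0.69 -0.36 0.03 2.1; 85 -0.7 -0.33 0.03 2.1; 85 -0.71 -0.3 0.03 2.1; 85 -0.72 -0.28 0.03 2.1; 85 -0.73 -0.25 0.03 2.1; 85 -0.74 -0.23 0.03 2.1"

```text
time: 2.1
tool_pos: [0.3592, 0.2262, 0.2168]
tool_rot: [0.0, 0.47, 0.883, 0.0]
contact_force: [0.4, 0.2, -0.4]
gripper_width: 0.997
```

Request:
drive_tool:
  commands: "85 -0.75 -0.2 0.03 2.1; 85 -0.75 -0.17 0.03 2.1; 85 -0.76 -0.14 0.03 2.1; 85 -0.77 -0.11 0.03 2.1; 85 -0.77 -0.09 0.03 2.1; 85 -0.77 -0.06 0.03 2.1; 85 -0.77 -0.03 0.03 2.1; 85 -0.77 0 0.04 2.1"

```text
time: 3.1
tool_pos: [0.4202, 0.0511, 0.2093]
tool_rot: [0.0, 0.594, 0.805, 0.0]
contact_force: [0.3, -0.1, 1.0]
gripper_width: 0.997
```

Request:
drive_tool:
  commands: "85 -0.77 0.03 0.03 2.1; 85 -0.77 0.06 0.04 2.1; 85 -0.77 0.08 0.03 2.1; 85 -0.77 0.11 0.04 2.1; 85 -0.76 0.14 0.03 2.1; 85 -0.76 0.17 0.04 2.1; 85 -0.75 0.19 0.03 2.1; 85 -0.74 0.23 0.04 2.1"

```text
time: 4.1
tool_pos: [0.4817, -0.1242, 0.2009]
tool_rot: [0.0, 0.705, 0.709, 0.0]
contact_force: [0.2, 0.6, 0.0]
gripper_width: 0.993
```

```bash
cat > wl.py <<'E'
from h import *
import sys
def shot(name,cols,z=.075):
    c=manip.camera_params("wrist");im=manip.grab_frame("wrist").copy()
    cv2.imwrite(f"pics/{name}.png",im[:,:,::-1])
    st=manip.state();print("tcp",st["tool_pos"].round(4),"phi",round(float(phi()),2),"t",st["time"],"w",round(st["gripper_width"],3),"F",st["contact_force"].round(1))
    for k in cols:
        for o in labels(im,c,z,k,True,300): print(k,o)
if __name__=="__main__": shot(sys.argv[1],sys.argv[2].split(","),float(sys.argv[3]))
E
python3 wl.py w1 yellow .075
```

```text
tcp [ 0.4824 -0.1263  0.2009] phi 0.19 t 4.15 w 0.994 F [-1.1 -1.9  0.8]
yellow ([324.0, 191.9], [0.4816, -0.1271], [34.3, 46.9], -3.8, 1783)
```

View pics/w1.png

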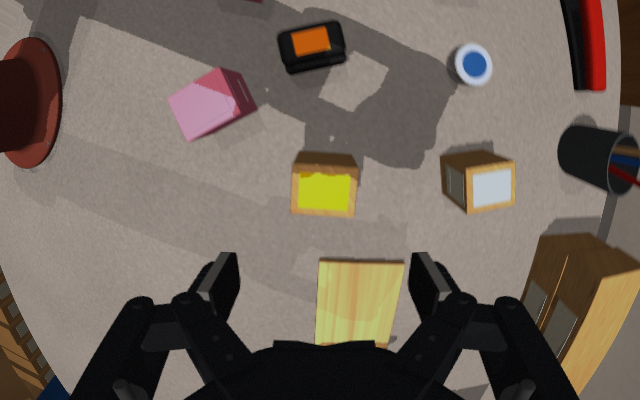

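```bash
cat >> h.py <<'E'
CT=[[-.03,.024,.075],[.03,.024,.075],[.03,-.024,.075],[-.03,-.024,.075]]
E
python3 - <<'E'
from h import *
c=manip.camera_params("wrist")
print(fit(c,CT,[[293,166],[357,167],[355,217],[291,213]],[.48,-.12,0],True))
print(fit(c,RACK[:1]+RACK[3:4],[[404,263],[319,261]],[.5,-.3,0],True))
print(plan([.4815,-.1265,.11],-2,85))
E
```

```text
(array([ 0.48256805, -0.12916917, -0.03464495]), array([[-1.8, -1.6],
       [ 1.8, -0.1],
       [ 0.2,  0.3],
       [-0.2,  2. ]]))
(array([ 0.52678508, -0.31935815, -0.04545436]), array([[ 1.4,  0.2],
       [-1.1, -0. ]]))
85 -0 -0 0.38 0.3; 85 -0 -0 0.38 0.3; 85 -0 -0 0.38 0.3; 85 -0 -0.01 0.38 0.3; 85 -0 -0 0.38 0.3; 85 -0 -0.01 0.38 0.3; 85 -0 -0 0.37 0.3; 85 -0.01 -0.01 0.38 0.3
(array([ 0.48144595, -0.12662286,  0.10997414]), np.float64(-2.2095408139916133))
```

Request:
drive_tool:
  commands: "85 0 0 0.8 0.4; 85 0 0 0.8 0.4; 85 -0.02 0 0.8 0.4; 85 -0.02 0 0.8 0.4; 85 -0.02 0 0.8 0.4; 85 0 0 0.8 0.4; 85 0 0 0.7 0.4; 85 0 0 0.46 0.4"

```text
time: 5.15
tool_pos: [0.4812, -0.1248, 0.0211]
tool_rot: [-0.001, 0.724, 0.69, -0.0]
contact_force: [0.1, -0.3, -0.1]
gripper_width: 0.995
```

Request:
drive_tool:
  commands: "40 0 0 0 0; 40 0 0 0 0; 40 0 0 0 0; 40 0 0 0 0; 40 0 0 0 0; 40 0 0 0 0; 40 0 0 -0.3 0; 40 0 0 -0.6 0"

```text
time: 6.15
tool_pos: [0.4809, -0.1244, 0.0491]
tool_rot: [-0.001, 0.724, 0.69, -0.0]
contact_force: [0.4, -0.7, -1.1]
gripper_width: 0.695
```

```bash
python3 wl.py w2 yellow .100; python3 -c "
from h import *
plan([.525,-.315,.19],-2.6,40)"
```

```text
tcp [ 0.4833 -0.1254  0.0526] phi -2.72 t 6.2 w 0.699 F [ 1.7 -0.7  0.5]
40 -0.78 0.21 -0.57 -0; 40 -0.78 0.21 -0.57 -0; 40 -0.78 0.21 -0.57 -0; 40 -0.78 0.21 -0.57 -0; 40 -0.78 0.21 -0.57 -0; 40 -0.78 0.21 -0.58 -0; 40 -0.78 0.21 -0.57 -0; 40 -0.79 0.22 -0.58 -0
```

```bash
python3 -c "
from h import *
q,b=plan([.5245,-.335,.07],-2.6,40)
plan([.5243,-.340,.037],-2.6,40,q,b,1)"
```

```text
40 -0.86 0.21 -0.07 -0; 40 -0.86 0.21 -0.07 -0; 40 -0.87 0.21 -0.07 -0; 40 -0.86 0.21 -0.07 -0; 40 -0.87 0.22 -0.07 -0; 40 -0.86 0.21 -0.08 -0; 40 -0.87 0.22 -0.07 -0; 40 -0.86 0.21 -0.08 -0
40 -0.02 0 0.14 -0; 40 -0.02 0 0.14 -0; 40 -0.02 0 0.14 -0; 40 -0.02 0 0.14 -0; 40 -0.02 0 0.14 -0; 40 -0.02 0 0.13 -0; 40 -0.03 0 0.14 -0; 40 -0.02 0 0.13 -0
```

Request:
drive_tool:
  commands: "40 -0.86 0.21 -0.25 0; 40 -0.86 0.21 -0.25 0; 40 -0.87 0.21 -0.07 0; 40 -0.86 0.21 0 0; 40 -0.87 0.22 0 0; 40 -0.86 0.21 0 0; 40 -0.87 0.22 0 0; 40 -0.86 0.21 0 0"

```text
time: 7.2
tool_pos: [0.523, -0.3356, 0.0663]
tool_rot: [-0.0, 0.724, 0.69, 0.0]
contact_force: [1.1, -0.2, 0.3]
gripper_width: 0.698
```

Request:
drive_tool:
  commands: "40 -0.02 0 0.14 0; 40 -0.02 0 0.14 0; 40 -0.02 0 0.14 0; 40 -0.02 0 0.14 0; 40 -0.02 0 0.14 0; 40 -0.02 0 0.13 0; 40 -0.03 0 0.14 0; 40 -0.02 0 0 0"

```text
time: 8.2
tool_pos: [0.5224, -0.3393, 0.0367]
tool_rot: [-0.0, 0.724, 0.69, -0.0]
contact_force: [0.1, 0.8, -1.4]
gripper_width: 0.699
```

```bash
python3 wl.py w3 yellow .100;python3 -c "
from h import *
cv2.imwrite('pics/top1.png',cv2.resize(manip.grab_frame('top')[150:250,380:500,::-1],None,fx=6,fy=6))
for i in range(3): print(manip.state()['tool_pos'].round(4))"
```

```text
tcp [ 0.5225 -0.3395  0.037 ] phi -2.74 t 8.25 w 0.695 F [ 0.3 -0.2 -0.7]
[ 0.5226 -0.3395  0.0372]
[ 0.5226 -0.3395  0.0372]
[ 0.5226 -0.3395  0.0372]
```

View pics/w3.png

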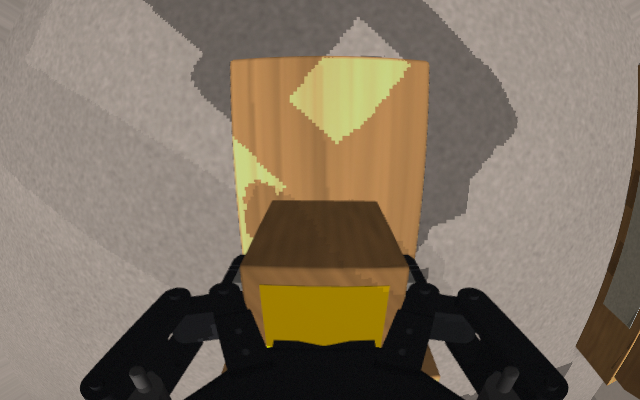

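The carton is held and upright over the board. The rack's left end runs from (232,61) to (428,62), the carton's lower left edge from (272,201) to (377,201) and its top edge from (245,267) to (407,267).

```bash
python3 - <<'E'
from h import *
c=manip.camera_params("wrist")
print(fit(c,RACK[:1]+RACK[3:4],[[428,62],[232,61]],[.52,-.3,0],True))
print(back(c,[[428,62],[232,61]],.012,True))
for z in(.012,.0145,.017):print(z,back(c,[[272,201],[377,201]],z,True))
print(back(c,[[245,267],[407,267]],.089,True))
E
```

```text
(array([ 0.52761935, -0.31752974, -0.04690794]), array([[ 3.1,  0. ],
       [-2.4,  0. ]]))
[[ 0.58448847 -0.2402836   0.012     ]
 [ 0.47783065 -0.23522537  0.012     ]]
0.012 [[ 0.49396025 -0.31600496  0.012     ]
 [ 0.55428528 -0.31890502  0.012     ]]
0.0145 [[ 0.49444601 -0.31518756  0.0145    ]
 [ 0.55386931 -0.31804427  0.0145    ]]
0.017 [[ 0.49493176 -0.31437015  0.017     ]
 [ 0.55345334 -0.31718351  0.017     ]]
[[ 0.49670119 -0.31429981  0.089     ]
 [ 0.55253166 -0.3170484   0.089     ]]
```

Request:
drive_tool:
  commands: "40 -0.1 0.05 0 0; 40 -0.1 0.05 0 0; 40 -0.1 0 0 0; 40 -0.1 0 0 0; 40 -0.1 0 0 0; 40 -0.06 0 0 0; 40 -0.04 0 0 0; 40 0 0 0 0"

```text
time: 9.3
tool_pos: [0.5247, -0.3576, 0.0372]
tool_rot: [-0.0, 0.724, 0.69, 0.0]
contact_force: [0.4, 0.7, -1.3]
gripper_width: 0.701
```

Request:
drive_tool:
  commands: "40 0 0 0.02 0; 40 0 0 0.02 0; 40 0 0 0.02 0; 40 0 0 0.02 0; 40 0 0 0 0; 85 0 0 0 0; 85 0 0 0 0; 85 0 0 0 0"

```text
time: 10.3
tool_pos: [0.5249, -0.3576, 0.035]
tool_rot: [0.0, 0.724, 0.69, 0.0]
contact_force: [-0.4, 0.0, -0.6]
gripper_width: 0.997
```

```bash
python3 -c "
from h import *
q,b=plan([.53,-.32,.17],-2.6,85,calls=1)
plan([.622,.10,.20],5,85,q,b)"
```

```text
85 0.16 0.01 -0.56 -0; 85 0.16 0.01 -0.56 -0; 85 0.16 0.02 -0.56 -0; 85 0.16 0.01 -0.56 -0; 85 0.16 0.02 -0.56 -0; 85 0.15 0.01 -0.57 -0; 85 0.16 0.02 -0.56 -0; 85 0.15 0.01 -0.57 -0
85 0.88 0.15 -0.06 -0.5; 85 0.88 0.16 -0.06 -0.5; 85 0.88 0.16 -0.06 -0.5; 85 0.88 0.17 -0.06 -0.5; 85 0.88 0.18 -0.06 -0.5; 85 0.88 0.19 -0.06 -0.5; 85 0.87 0.2 -0.06 -0.5; 85 0.87 0.2 -0.06 -0.5
85 0.87 0.21 -0.06 -0.5; 85 0.87 0.22 -0.07 -0.5; 85 0.87 0.23 -0.06 -0.5; 85 0.86 0.23 -0.07 -0.5; 85 0.86 0.24 -0.06 -0.5; 85 0.86 0.25 -0.07 -0.5; 85 0.86 0.26 -0.06 -0.5; 85 0.86 0.26 -0.07 -0.5
```

Request:
drive_tool:
  commands: "85 0 0 -0.7 0; 85 0 0 -0.7 0; 85 0 0 -0.7 0; 85 0 0 -0.6 0; 85 0.4 0 -0.5 0; 85 0.4 0 -0.5 0; 85 0.5 0 -0.4 0; 85 0.5 0 -0.4 0"

```text
time: 11.3
tool_pos: [0.5272, -0.3021, 0.1702]
tool_rot: [-0.0, 0.724, 0.69, -0.0]
contact_force: [-0.3, 0.7, 0.2]
gripper_width: 0.997
```

```bash
python3 wl.py w4 yellow .087; python3 -c "
from h import *
plan([.622,.12,.20],7,85)"
```

```text
tcp [ 0.5282 -0.3011  0.1721] phi -2.63 t 11.35 w 0.995 F [1.5 0.7 1. ]
yellow ([323.8, 265.5], [0.5246, -0.357], [34.5, 46.3], -2.8, 1928)
85 0.89 0.15 -0.06 -0.6; 85 0.88 0.16 -0.06 -0.6; 85 0.88 0.17 -0.06 -0.6; 85 0.88 0.18 -0.06 -0.6; 85 0.88 0.19 -0.06 -0.6; 85 0.88 0.2 -0.06 -0.6; 85 0.87 0.21 -0.06 -0.6; 85 0.87 0.22 -0.06 -0.6
85 0.87 0.23 -0.06 -0.6; 85 0.87 0.24 -0.06 -0.6; 85 0.86 0.25 -0.05 -0.6; 85 0.86 0.26 -0.06 -0.6; 85 0.86 0.27 -0.05 -0.6; 85 0.86 0.27 -0.06 -0.6; 85 0.85 0.28 -0.05 -0.6; 85 0.85 0.3 -0.06 -0.6
```

View pics/w4.png

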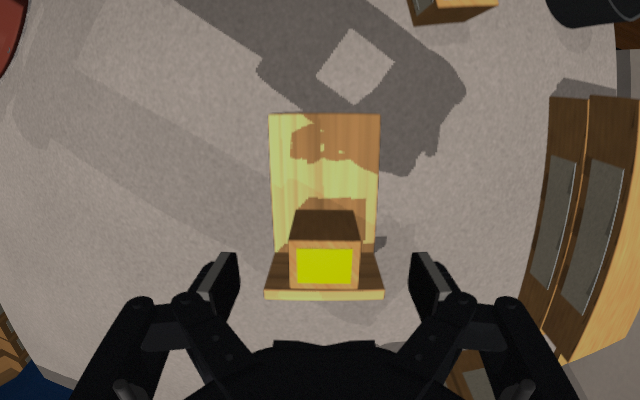

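Request:
drive_tool:
  commands: "85 0.89 0.15 -0.1 -0.6; 85 0.88 0.16 -0.1 -0.6; 85 0.88 0.17 -0.1 -0.6; 85 0.88 0.18 -0.06 -0.6; 85 0.88 0.19 -0.06 -0.6; 85 0.88 0.2 -0.06 -0.6; 85 0.87 0.21 -0.06 -0.6; 85 0.87 0.22 -0.06 -0.6"

```text
time: 12.35
tool_pos: [0.5739, -0.0918, 0.1876]
tool_rot: [-0.0, 0.694, 0.72, -0.0]
contact_force: [0.1, -0.3, -0.1]
gripper_width: 0.997
```

Request:
drive_tool:
  commands: "85 0.87 0.23 -0.06 -0.6; 85 0.87 0.24 -0.06 -0.6; 85 0.86 0.25 -0.05 -0.6; 85 0.86 0.26 -0.05 -0.6; 85 0.86 0.27 -0.05 -0.6; 85 0.86 0.27 0 -0.6; 85 0.85 0.28 0 -0.6; 85 0.85 0.3 0 -0.6"

```text
time: 13.35
tool_pos: [0.6217, 0.1185, 0.1956]
tool_rot: [-0.0, 0.663, 0.748, -0.0]
contact_force: [-1.6, 0.0, -0.5]
gripper_width: 0.995
```

```bash
python3 wl.py w5 green .075
```

```text
tcp [0.622  0.1214 0.1956] phi 7.04 t 13.4 w 0.996 F [-0.4  1.9  0.7]
green ([327.3, 182.2], [0.6237, 0.1263], [45.2, 32.8], 6.9, 1836)
```

Yellow stands snug against the upright and centred, with about 25 px of plate on either side of its 290–360 span. Green is located and I go down on it.

Request:
drive_tool:
  commands: "85 0.04 0.01 0.8 0; 85 0.04 0.01 0.8 0; 85 0.04 0.01 0.8 0; 85 0.04 0 0.8 0; 85 0 0 0.8 0; 85 0 0 0.8 0; 85 0 0 0.6 0; 85 0 0 0.4 0"

```text
time: 14.4
tool_pos: [0.6217, 0.1222, 0.0207]
tool_rot: [-0.0, 0.663, 0.748, -0.0]
contact_force: [-0.9, 0.4, 0.6]
gripper_width: 0.992
```

Request:
drive_tool:
  commands: "40 0 0 0 0; 40 0 0 0 0; 40 0 0 0 0; 40 0 0 0 0; 40 0 0 0 0; 40 0 0 -0.5 0; 40 0 0 -0.9 0; 40 0 0 -0.9 0"

```text
time: 15.4
tool_pos: [0.6219, 0.1222, 0.0919]
tool_rot: [-0.0, 0.663, 0.748, -0.0]
contact_force: [0.6, -0.1, -1.9]
gripper_width: 0.695
```

```bash
python3 -c "
from h import *
q,b=plan([.525,-.19,.12],-2.7,40)
q,b=plan([.5267,-.27,.05],-2.7,40,q,b,1)
"; python3 wl.py w6 green .1
```

```text
40 -0.62 -0.28 -0.06 0.6; 40 -0.62 -0.27 -0.06 0.6; 40 -0.63 -0.27 -0.06 0.6; 40 -0.63 -0.26 -0.06 0.6; 40 -0.63 -0.25 -0.06 0.6; 40 -0.64 -0.24 -0.06 0.6; 40 -0.64 -0.24 -0.06 0.6; 40 -0.64 -0.23 -0.06 0.6
40 -0.64 -0.23 -0.06 0.6; 40 -0.65 -0.22 -0.06 0.6; 40 -0.65 -0.21 -0.06 0.6; 40 -0.65 -0.2 -0.06 0.6; 40 -0.65 -0.2 -0.05 0.6; 40 -0.65 -0.19 -0.06 0.6; 40 -0.66 -0.18 -0.05 0.6; 40 -0.65 -0.18 -0.06 0.6
40 -0.33 0.02 0.29 -0; 40 -0.33 0.02 0.29 -0; 40 -0.33 0.02 0.29 -0; 40 -0.33 0.02 0.29 -0; 40 -0.34 0.03 0.29 -0; 40 -0.33 0.02 0.3 -0; 40 -0.34 0.03 0.29 -0; 40 -0.33 0.02 0.3 -0
tcp [0.6247 0.1225 0.0968] phi 6.87 t 15.45 w 0.695 F [2.7 0.6 1.7]
green ([323.6, 310.4], [0.626, 0.0879], [68.4, 50.2], 6.9, 7667)
```

Request:
drive_tool:
  commands: "40 -0.62 -0.28 -0.3 0.6; 40 -0.62 -0.27 -0.3 0.6; 40 -0.63 -0.27 -0.3 0.6; 40 -0.63 -0.26 0 0.6; 40 -0.63 -0.25 0 0.6; 40 -0.64 -0.24 0 0.6; 40 -0.64 -0.24 0 0.6; 40 -0.64 -0.23 0 0.6"

```text
time: 16.45
tool_pos: [0.5733, -0.0351, 0.1178]
tool_rot: [-0.0, 0.695, 0.719, -0.0]
contact_force: [0.5, 0.5, -2.6]
gripper_width: 0.697
```

Request:
drive_tool:
  commands: "40 -0.64 -0.23 0 0.6; 40 -0.65 -0.22 0 0.6; 40 -0.65 -0.21 0 0.6; 40 -0.65 -0.2 0 0.6; 40 -0.65 -0.2 0 0.6; 40 -0.65 -0.19 0 0.6; 40 -0.66 -0.18 0 0.6; 40 -0.65 -0.18 0 0.6"

```text
time: 17.45
tool_pos: [0.525, -0.1912, 0.1179]
tool_rot: [0.0, 0.724, 0.69, 0.0]
contact_force: [0.5, 0.4, -1.6]
gripper_width: 0.697
```

Request:
drive_tool:
  commands: "40 -0.33 0.02 0.29 0; 40 -0.33 0.02 0.29 0; 40 -0.33 0.02 0.29 0; 40 -0.33 0.02 0.29 0; 40 -0.34 0.03 0.29 0; 40 -0.33 0.02 0.3 0; 40 -0.34 0.03 0.29 0; 40 -0.33 0.02 0.3 0"

```text
time: 18.45
tool_pos: [0.5271, -0.2706, 0.0472]
tool_rot: [0.0, 0.724, 0.69, 0.0]
contact_force: [-0.1, 0.4, -2.1]
gripper_width: 0.694
```

```bash
python3 wl.py w7 green .1
```

```text
tcp [ 0.5263 -0.2712  0.0459] phi -2.77 t 18.5 w 0.698 F [-2.4 -0.1 -2.5]
green ([323.6, 310.3], [0.5272, -0.2675], [33.5, 45.6], -2.7, 7628)
```

View pics/w7.png

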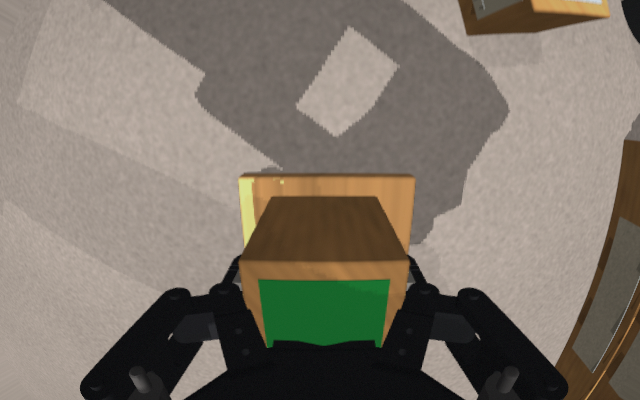

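```bash
python3 - <<'E'
from h import *
c=manip.camera_params("wrist")
r=back(c,[[414,177],[240,176]],.012,True); b=back(c,[[271,197],[377,197]],.0255,True)
T=R.from_euler("z",2.7,degrees=True)
print(r,b); print("own frame", T.apply(r.mean(0)).round(4),T.apply(b.mean(0)).round(4))
E
```

```text
[[ 0.58218423 -0.2394656   0.012     ]
 [ 0.47781007 -0.23385315  0.012     ]] [[ 0.49823484 -0.24373608  0.0255    ]
 [ 0.55713769 -0.24657445  0.0255    ]]
own frame [ 0.5406 -0.2114  0.012 ] [ 0.5386 -0.22    0.0255]
```

Request:
drive_tool:
  commands: "40 -0.15 0.03 0.1 0; 40 -0.15 0.04 0.1 0; 40 -0.2 0 0.1 0; 40 -0.2 0 0 0; 40 -0.2 0 0 0; 40 -0.18 0 0 0; 40 -0.12 0 0 0; 40 0 0 0 0"

```text
time: 19.5
tool_pos: [0.5274, -0.3062, 0.0388]
tool_rot: [0.0, 0.724, 0.69, 0.0]
contact_force: [0.3, -0.6, -2.2]
gripper_width: 0.693
```

Request:
drive_tool:
  commands: "40 0 0 0.03 0; 40 0 0 0.03 0; 40 0 0 0.03 0; 40 0 0 0.02 0; 40 0 0 0 0; 85 0 0 0 0; 85 0 0 0 0; 85 0 0 0 0"

```text
time: 20.5
tool_pos: [0.5276, -0.3061, 0.0358]
tool_rot: [0.0, 0.724, 0.69, 0.0]
contact_force: [0.0, 0.4, 0.2]
gripper_width: 0.994
```

Request:
drive_tool:
  commands: "85 0 0 -0.7 0; 85 0 0 -0.7 0; 85 0 0 -0.7 0; 85 0 0 -0.6 0; 85 0.2 0 -0.5 0; 85 0.2 0 -0.5 0; 85 0.2 0 -0.4 0; 85 0.2 0 -0.4 0"

```text
time: 21.5
tool_pos: [0.5284, -0.2813, 0.1708]
tool_rot: [-0.0, 0.724, 0.69, -0.0]
contact_force: [-0.3, -0.2, 0.3]
gripper_width: 0.992
```

```bash
python3 wl.py w8 green,yellow .087; python3 -c "
from h import *
plan([.63,-.005,.15],-2.7,85)"
```

```text
tcp [ 0.5293 -0.2812  0.1728] phi -2.69 t 21.55 w 0.998 F [ 1.  -0.1  1. ]
green ([323.6, 229.8], [0.5272, -0.3036], [33.3, 45.8], -2.7, 2231)
yellow ([323.5, 286.2], [0.5247, -0.3575], [34.5, 46.4], -2.7, 1701)
85 0.58 0.18 0.05 0; 85 0.58 0.18 0.05 0; 85 0.59 0.18 0.05 0; 85 0.58 0.18 0.05 0; 85 0.59 0.18 0.05 0; 85 0.58 0.18 0.05 0; 85 0.59 0.18 0.05 0; 85 0.58 0.18 0.05 0
85 0.59 0.18 0.05 0; 85 0.58 0.19 0.04 0; 85 0.59 0.18 0.05 0; 85 0.58 0.19 0.04 0; 85 0.59 0.18 0.05 0; 85 0.58 0.19 0.04 0; 85 0.59 0.18 0.05 0; 85 0.58 0.19 0.04 0
```

View pics/w8.png

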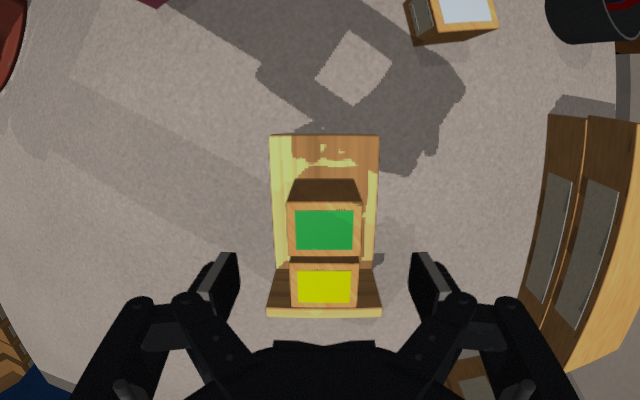

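Green (324,230) and yellow (324,286) stand aligned and close together on the rack, with labels 54 mm apart, so the gap is about 6 mm. The tin is next.

Request:
drive_tool:
  commands: "85 0.58 0.18 0.05 0; 85 0.58 0.18 0.05 0; 85 0.59 0.18 0.05 0; 85 0.58 0.18 0.05 0; 85 0.59 0.18 0.05 0; 85 0.58 0.18 0.05 0; 85 0.59 0.18 0.05 0; 85 0.58 0.18 0.05 0"

```text
time: 22.55
tool_pos: [0.5788, -0.1429, 0.1583]
tool_rot: [0.0, 0.724, 0.69, 0.0]
contact_force: [1.3, -0.1, 1.1]
gripper_width: 0.994
```

Request:
drive_tool:
  commands: "85 0.59 0.19 0.05 0; 85 0.58 0.19 0.04 0; 85 0.59 0.19 0.05 0; 85 0.58 0.19 0.04 0; 85 0.59 0.19 0.05 0; 85 0.58 0.19 0.04 0; 85 0.59 0.19 0.05 0; 85 0.58 0.19 0.04 0"

```text
time: 23.55
tool_pos: [0.631, -0.0048, 0.1475]
tool_rot: [-0.0, 0.724, 0.69, -0.0]
contact_force: [-0.5, -0.2, -0.4]
gripper_width: 0.997
```

```bash
python3 wl.py w9 blue .03
```

```text
tcp [ 0.6314 -0.003   0.1473] phi -2.65 t 23.6 w 0.996 F [-1.4  1.5 -0.1]
blue ([335.4, 178.0], [0.6417, 0.0067], [26.8, 27.0], -2.7, 801)
```

Request:
drive_tool:
  commands: "85 0.08 0.08 0.7 0; 85 0.08 0.08 0.7 0; 85 0.08 0.08 0.7 0; 85 0.1 0.09 0.7 0; 85 0 0 0.7 0; 85 0 0 0.7 0; 85 0 0 0.45 0; 85 0 0 0.2 0"

```text
time: 24.6
tool_pos: [0.6405, 0.0037, 0.0009]
tool_rot: [-0.001, 0.724, 0.69, -0.0]
contact_force: [0.1, 0.2, 0.3]
gripper_width: 0.988
```

Request:
drive_tool:
  commands: "25 0 0 0 0; 25 0 0 0 0; 25 0 0 0 0; 25 0 0 0 0; 25 0 0 0 0; 25 0 0 0 0; 25 0 0 0 0; 25 0 0 -0.5 0"

```text
time: 25.6
tool_pos: [0.6393, 0.0039, 0.0157]
tool_rot: [-0.002, 0.724, 0.69, -0.001]
contact_force: [-0.1, 0.8, -1.1]
gripper_width: 0.521
```

Request:
drive_tool:
  commands: "25 0 0 -0.8 0; 25 0 0 -0.8 0; 25 0 0 -0.8 0; 25 0 0 -0.8 0; 25 0 0 -0.8 0; 25 0 0 -0.5 0; 25 0 0 0 0; 25 0 0 0 0"

```text
time: 26.6
tool_pos: [0.6402, 0.0038, 0.1508]
tool_rot: [-0.001, 0.724, 0.69, -0.001]
contact_force: [-0.6, 0.1, -0.7]
gripper_width: 0.519
```

```bash
python3 wl.py w10 blue .178; python3 -c "
from h import *
plan([.525,-.357,.15],-2.7,25)"
```

```text
tcp [0.6401 0.0038 0.1504] phi -2.74 t 26.65 w 0.517 F [ 0.1 -0.1 -1.9]
blue ([323.6, 279.3], [0.6403, 0.0067], [28.6, 28.9], -2.6, 2883)
25 -0.76 -0.2 0 -0; 25 -0.76 -0.2 0 -0; 25 -0.76 -0.2 0 -0; 25 -0.76 -0.2 0 -0; 25 -0.76 -0.2 0 -0; 25 -0.76 -0.21 0 -0; 25 -0.76 -0.2 0 -0; 25 -0.76 -0.21 0 -0
25 -0.76 -0.2 0 -0; 25 -0.77 -0.21 0 -0; 25 -0.76 -0.2 0 -0; 25 -0.77 -0.21 0 -0; 25 -0.76 -0.2 0 -0; 25 -0.77 -0.21 0 -0; 25 -0.76 -0.2 0.01 -0; 25 -0.77 -0.21 0 -0
```

View pics/w10.png

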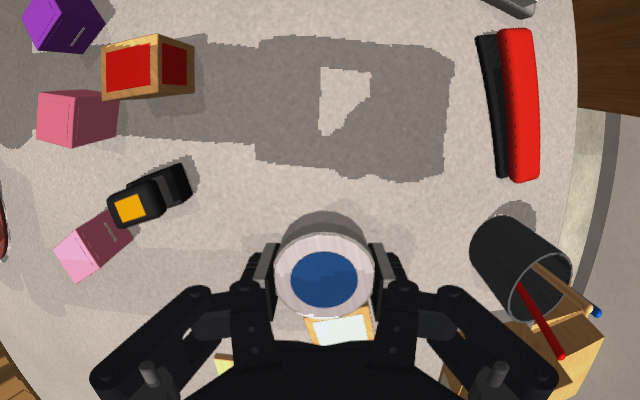

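Request:
drive_tool:
  commands: "25 -0.76 -0.2 0 0; 25 -0.76 -0.2 0 0; 25 -0.76 -0.2 0 0; 25 -0.76 -0.2 0 0; 25 -0.76 -0.2 0 0; 25 -0.76 -0.21 0 0; 25 -0.76 -0.2 0 0; 25 -0.76 -0.21 0 0"

```text
time: 27.65
tool_pos: [0.5825, -0.1783, 0.1519]
tool_rot: [-0.0, 0.724, 0.69, -0.0]
contact_force: [0.9, 0.2, -0.0]
gripper_width: 0.52
```

Request:
drive_tool:
  commands: "25 -0.76 -0.2 0 0; 25 -0.77 -0.21 0 0; 25 -0.76 -0.2 0 0; 25 -0.77 -0.21 0 0; 25 -0.76 -0.2 0 0; 25 -0.77 -0.21 0 0; 25 -0.76 -0.2 0 0; 25 -0.77 -0.21 0 0"

```text
time: 28.65
tool_pos: [0.5253, -0.3587, 0.1521]
tool_rot: [-0.0, 0.724, 0.69, -0.0]
contact_force: [-0.7, -0.1, -0.8]
gripper_width: 0.52
```

Request:
drive_tool:
  commands: "25 -0.1 0 0.3 0; 25 0 0 0.3 0; 25 0 0 0.3 0; 25 0 0 0.3 0; 25 0 0 0.3 0; 25 0 0 0.15 0; 25 0 0 0 0; 25 0 0 0 0"

```text
time: 29.65
tool_pos: [0.5259, -0.3604, 0.103]
tool_rot: [0.0, 0.724, 0.69, 0.0]
contact_force: [-0.1, 0.3, -1.2]
gripper_width: 0.522
```

```bash
python3 wl.py w11 blue,green .130; python3 wl.py w11 yellow,green .087
```

```text
tcp [ 0.526  -0.3605  0.1032] phi -2.74 t 29.7 w 0.518 F [-0.8 -0.3 -0.4]
blue ([323.6, 279.3], [0.526, -0.3576], [28.7, 28.9], -2.7, 2887)
green ([321.2, 141.3], [0.528, -0.2974], [24.1, 33.3], -2.8, 5662)
tcp [ 0.526  -0.3604  0.1032] phi -2.73 t 29.75 w 0.522 F [-0.3 -0.4 -0.7]
green ([321.1, 141.2], [0.5274, -0.3031], [33.4, 45.7], -2.9, 5672)
```

View pics/w11.png

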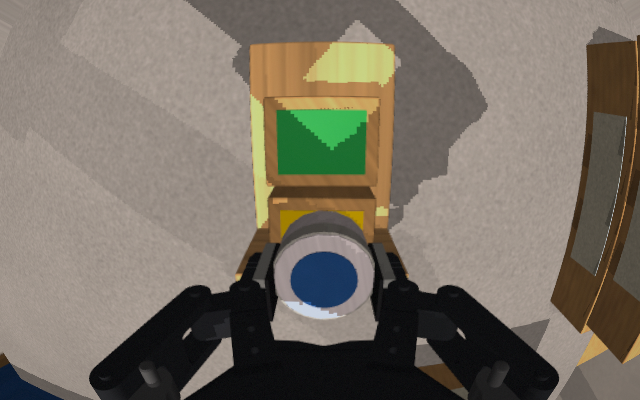

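Request:
drive_tool:
  commands: "25 0 -0.04 0.1 0; 25 0 0 0.1 0; 25 0 0 0.1 0; 25 0 0 0.06 0; 25 0 0 0.04 0; 25 0 0 0.03 0; 25 0 0 0.02 0; 25 0 0 0 0"

```text
time: 30.75
tool_pos: [0.5246, -0.3603, 0.0906]
tool_rot: [0.0, 0.724, 0.69, -0.0]
contact_force: [-2.7, 2.2, 5.7]
gripper_width: 0.523
```

Request:
drive_tool:
  commands: "25 0 0 0 0; 85 0 0 0 0; 85 0 0 0 0; 85 0 0 0 0; 85 0 0 -0.5 0; 85 0 0 -0.8 0; 85 0 0 -0.8 0; 85 0 0 -0.6 0"

```text
time: 31.75
tool_pos: [0.5251, -0.3606, 0.1726]
tool_rot: [0.001, 0.724, 0.69, 0.0]
contact_force: [-0.7, 0.7, 0.8]
gripper_width: 0.997
```

```bash
python3 -c "
from h import *
plan([.48,.12,.20],80,85)"
```

```text
85 0.66 -0.09 -0.04 -3.4; 85 0.67 -0.05 -0.04 -3.4; 85 0.67 -0.02 -0.04 -3.4; 85 0.67 0.02 -0.04 -3.4; 85 0.67 0.06 -0.04 -3.4; 85 0.66 0.1 -0.04 -3.4; 85 0.66 0.14 -0.04 -3.4; 85 0.65 0.18 -0.04 -3.4
85 0.63 0.22 -0.04 -3.4; 85 0.62 0.26 -0.04 -3.4; 85 0.6 0.29 -0.04 -3.4; 85 0.58 0.33 -0.04 -3.4; 85 0.56 0.36 -0.04 -3.4; 85 0.54 0.4 -0.04 -3.4; 85 0.52 0.43 -0.04 -3.4; 85 0.49 0.46 -0.03 -3.4
85 0.46 0.48 -0.04 -3.4; 85 0.43 0.51 -0.03 -3.4; 85 0.4 0.54 -0.04 -3.4; 85 0.37 0.56 -0.03 -3.4; 85 0.34 0.58 -0.04 -3.4; 85 0.3 0.6 -0.03 -3.4; 85 0.27 0.62 -0.04 -3.4; 85 0.23 0.63 -0.03 -3.4
```

```bash
python3 -c "
from h import *
plan([.485,.128,.20],87,85)"; python3 wl.py w12 blue .117
```

```text
85 0.68 -0.09 -0.04 -3.7; 85 0.68 -0.04 -0.04 -3.7; 85 0.68 -0 -0.04 -3.7; 85 0.68 0.04 -0.04 -3.7; 85 0.67 0.09 -0.04 -3.7; 85 0.67 0.13 -0.04 -3.7; 85 0.66 0.17 -0.04 -3.7; 85 0.65 0.22 -0.04 -3.7
85 0.63 0.26 -0.04 -3.7; 85 0.61 0.3 -0.04 -3.7; 85 0.59 0.34 -0.04 -3.7; 85 0.57 0.37 -0.04 -3.7; 85 0.54 0.41 -0.04 -3.7; 85 0.52 0.44 -0.04 -3.7; 85 0.49 0.48 -0.04 -3.7; 85 0.45 0.51 -0.03 -3.7
85 0.42 0.53 -0.04 -3.7; 85 0.39 0.56 -0.03 -3.7; 85 0.35 0.58 -0.04 -3.7; 85 0.31 0.61 -0.03 -3.7; 85 0.27 0.62 -0.04 -3.7; 85 0.23 0.64 -0.03 -3.7; 85 0.19 0.65 -0.04 -3.7; 85 0.14 0.67 -0.03 -3.7
tcp [ 0.526  -0.3614  0.1753] phi -2.73 t 31.8 w 0.993 F [ 1.9 -0.8  1.6]
blue ([322.9, 214.4], [0.5247, -0.3588], [28.6, 28.9], -2.8, 1333)
```

Request:
drive_tool:
  commands: "85 0.68 -0.09 -0.04 -3.7; 85 0.68 -0.04 -0.04 -3.7; 85 0.68 0 -0.04 -3.7; 85 0.68 0.04 -0.04 -3.7; 85 0.67 0.09 -0.04 -3.7; 85 0.67 0.13 -0.04 -3.7; 85 0.66 0.17 -0.04 -3.7; 85 0.65 0.22 -0.04 -3.7"

```text
time: 32.8
tool_pos: [0.511, -0.1957, 0.1798]
tool_rot: [0.0, 0.522, 0.853, 0.0]
contact_force: [0.5, 0.4, 0.4]
gripper_width: 0.997
```

Request:
drive_tool:
  commands: "85 0.63 0.26 -0.04 -3.7; 85 0.61 0.3 -0.04 -3.7; 85 0.59 0.34 -0.04 -3.7; 85 0.57 0.37 -0.04 -3.7; 85 0.54 0.41 -0.04 -3.7; 85 0.52 0.44 -0.04 -3.7; 85 0.49 0.48 -0.04 -3.7; 85 0.45 0.51 -0.03 -3.7"

```text
time: 33.8
tool_pos: [0.498, -0.0328, 0.1891]
tool_rot: [0.0, 0.286, 0.958, -0.0]
contact_force: [1.1, -1.2, -0.6]
gripper_width: 0.995
```

Request:
drive_tool:
  commands: "85 0.42 0.53 -0.04 -3.7; 85 0.39 0.56 -0.03 -3.7; 85 0.35 0.58 -0.04 -3.7; 85 0.31 0.61 -0.03 -3.7; 85 0.27 0.62 -0.04 -3.7; 85 0.23 0.64 -0.03 -3.7; 85 0.19 0.65 -0.04 -3.7; 85 0.14 0.67 -0.03 -3.7"

```text
time: 34.8
tool_pos: [0.4842, 0.1297, 0.1975]
tool_rot: [0.0, 0.032, 0.999, -0.0]
contact_force: [-0.4, 0.9, 0.2]
gripper_width: 0.997
```

```bash
python3 wl.py w13 red .075
```

```text
tcp [0.484  0.1316 0.1976] phi 86.48 t 34.85 w 0.997 F [-0.7  1.   0.7]
red ([635.8, 202.5], [0.5111, 0.5621], [135.4, 32.4], 20.6, 441)
red ([323.0, 194.3], [0.4889, 0.1286], [32.0, 45.4], -2.8, 1710)
```

View pics/w13.png

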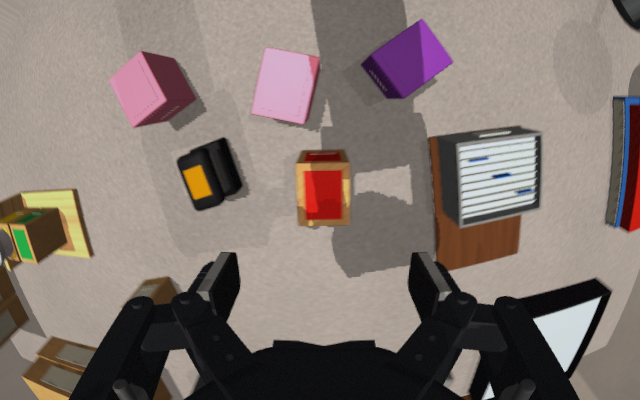

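Request:
drive_tool:
  commands: "85 -0.05 -0.03 0.8 -0.2; 85 -0.05 -0.03 0.8 -0.2; 85 -0.05 -0.03 0.8 -0.2; 85 -0.02 0 0.8 -0.1; 85 0 0 0.8 0; 85 0 0 0.8 0; 85 0 0 0.65 0; 85 0 0 0.43 0"

```text
time: 35.85
tool_pos: [0.4889, 0.1255, 0.02]
tool_rot: [-0.001, 0.028, 1.0, -0.0]
contact_force: [0.1, 1.4, -1.0]
gripper_width: 0.994
```

Request:
drive_tool:
  commands: "28 0 0 0 0; 28 0 0 0 0; 28 0 0 0 0; 28 0 0 0 0; 28 0 0 0 0; 28 0 0 0 0; 28 0 0 -0.6 0; 28 0 0 -0.9 0"

```text
time: 36.85
tool_pos: [0.488, 0.1251, 0.0656]
tool_rot: [-0.002, 0.028, 1.0, -0.0]
contact_force: [0.2, 0.8, -1.4]
gripper_width: 0.554
```

Request:
drive_tool:
  commands: "28 0 0 -0.9 0; 28 0 0 -0.9 0; 28 0 0 -0.7 0; 28 0 0 0 0; 28 0 0 0 0; 28 0 0 0 0; 28 0 0 0 0; 28 0 0 0 0"

```text
time: 37.85
tool_pos: [0.4892, 0.1254, 0.1404]
tool_rot: [-0.0, 0.028, 1.0, -0.0]
contact_force: [0.1, -0.2, -1.7]
gripper_width: 0.558
```

```bash
python3 wl.py w14 red .175; python3 -c "
from h import *
cx,cy,t=.533,.3237,.1007
for g in (.015,): print(cx+np.cos(t)*(g+.03),cy+np.sin(t)*(g+.03))
plan([.576,.328,.15],95.8,28)"
```

```text
tcp [0.4894 0.1254 0.1406] phi 86.77 t 37.9 w 0.557 F [ 0.8 -0.  -1.2]
red ([323.6, 222.9], [0.4549, 0.127], [37.6, 17.6], 86.8, 3451)
red ([323.3, 305.0], [0.4974, 0.1246], [40.8, 42.8], -3.4, 6769)
0.5777720317152232 0.3282238452770905
28 -0.31 0.86 -0.04 -1.1; 28 -0.33 0.86 -0.04 -1.1; 28 -0.35 0.85 -0.04 -1.1; 28 -0.36 0.84 -0.04 -1.1; 28 -0.38 0.84 -0.04 -1.1; 28 -0.39 0.83 -0.04 -1.1; 28 -0.41 0.82 -0.04 -1.1; 28 -0.43 0.82 -0.03 -1.1
```

Request:
drive_tool:
  commands: "28 -0.31 0.86 0 -1.1; 28 -0.33 0.86 0 -1.1; 28 -0.35 0.85 0 -1.1; 28 -0.36 0.84 0 -1.1; 28 -0.38 0.84 0 -1.1; 28 -0.39 0.83 0 -1.1; 28 -0.41 0.82 0 -1.1; 28 -0.43 0.82 0 -1.1"

```text
time: 38.9
tool_pos: [0.5765, 0.329, 0.1407]
tool_rot: [-0.0, -0.049, 0.999, -0.0]
contact_force: [0.2, 0.1, -1.2]
gripper_width: 0.558
```

```bash
python3 wl.py w15 red .195
```

```text
tcp [0.5774 0.3318 0.1409] phi 95.71 t 38.95 w 0.555 F [-1.6 -0.3 -0.9]
red ([614.7, 153.1], [0.4934, 0.4519], [75.6, 54.0], 5.9, 8276)
red ([323.6, 222.9], [0.5342, 0.3246], [14.3, 30.7], -84.4, 3449)
red ([323.4, 304.9], [0.5688, 0.328], [34.8, 33.2], 5.8, 6774)
red ([101.6, 347.2], [0.6163, 0.2188], [12.0, 24.5], -44.5, 346)
```

View pics/w15.png

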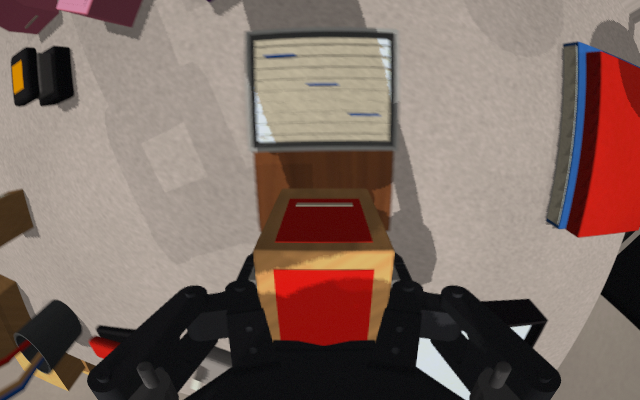

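```bash
python3 - <<'E'
from h import *
c=manip.camera_params("wrist")
T=R.from_euler("z",-5.75,degrees=True)
for z in(.045,.05,.055,.06):
    r=back(c,[[251,150],[393,147]],z,True);f=back(c,[[247,34],[394,32]],z,True)
    print(z,np.linalg.norm(r[0]-r[1]),np.degrees(np.arctan2(*(r[0]-r[1])[:2][::-1])),T.apply(r.mean(0)).round(4),T.apply(f.mean(0)).round(4))
for z in (.12,.1205,.121):
    b=back(c,[[287,190],[362,190]],z,True);print(z,np.linalg.norm(b[0]-b[1]),T.apply(b.mean(0)).round(4))
b=back(c,[[256,200],[392,200]],.006,True);print("board",b,np.linalg.norm(b[0]-b[1]),T.apply(b.mean(0)).round(4))
print(T.apply([.533,.3237,0]),T.apply(manip.state()["tool_pos"]))
E
```

```text
0.045 0.11182138999957776 -83.13915779488971 [0.5654 0.2709 0.045 ] [0.4739 0.2699 0.045 ]
0.05 0.10947050587406003 -83.1391577948897 [0.5647 0.2709 0.05  ] [0.475  0.2699 0.05  ]
0.055 0.1071196217485423 -83.13915779488975 [0.5639 0.2709 0.055 ] [0.4762 0.27   0.055 ]
0.06 0.10476873762302462 -83.13915779488974 [0.5631 0.2709 0.06  ] [0.4774 0.27   0.06  ]
0.12 0.04132767284723351 [0.5774 0.2725 0.12  ]
0.1205 0.041200767223453186 [0.5772 0.2725 0.1205]
0.121 0.04107386159967291 [0.5771 0.2725 0.121 ]
board [[0.59705889 0.26869647 0.006     ]
 [0.58425495 0.39826215 0.006     ]] 0.13019680007355774 [0.6211 0.2726 0.006 ]
[0.5627491  0.26867107 0.        ] [0.60771274 0.27225057 0.14094297]
```

```bash
python3 - <<'E'
from h import *
c=manip.camera_params("wrist");s=manip.state()
M=RR(s["tool_rot"]);p=s["tool_pos"]
# carton in tool frame: tool x=-own x, tool y=own y; front(robot) face at tool x=+.03
for dz,n in((.020,"bottom"),(-.055,"top")):
    print(n,proj(c,p+M.apply([[.03,-.024,dz],[.03,.024,dz]]),True).round(1))
from scipy.optimize import least_squares
L=np.array([[.03,-.024,.0375],[.03,.024,.0375],[.03,.024,-.0375],[.03,-.024,-.0375]])
uv=np.array([[287,190],[362,190],[393,250],[255,251]])
f=lambda q:(proj(c,p+M.apply(R.from_euler("y",q[0]).apply(L)+[q[1],q[3],q[2]]),True)-uv).ravel()
r=least_squares(f,[0,0,-.018,0]);print(r.x,f(r.x).round(1))
E
```

```text
bottom [[280.4 191.1]
 [367.8 191.1]]
top [[250.6 257.2]
 [398.  257.2]]
[ 9.63386217e-04 -2.21369409e-03 -8.28039108e-03 -1.34515787e-06] [-4.3  0.2  3.5  0.1 -1.1  0.3  1.6 -0.6]
```

```bash
python3 -c "
import cv2
i=cv2.imread('pics/w15.png')[140:290,225:425];cv2.imwrite('pics/c15.png',cv2.resize(i,None,fx=4,fy=4,interpolation=cv2.INTER_NEAREST))"
```

```text
(no output)
```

View pics/c15.png

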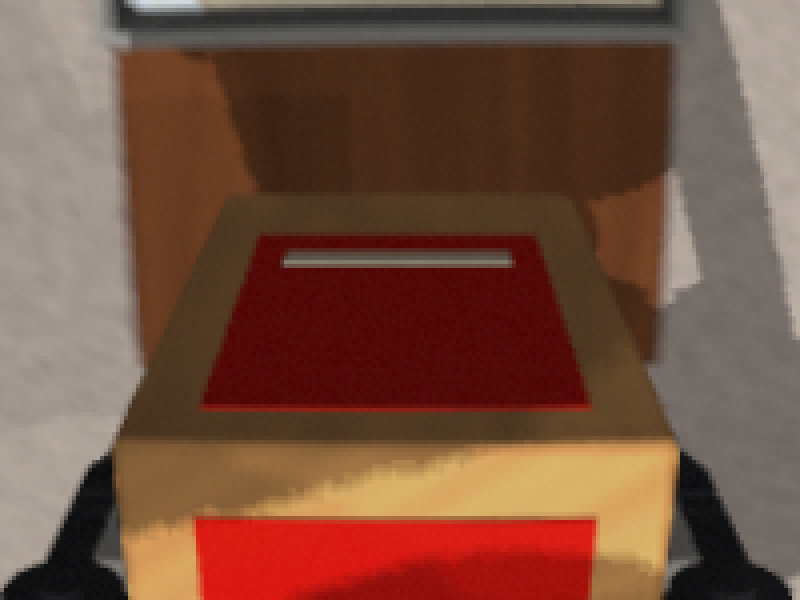

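```bash
python3 - <<'E'
from h import *
c=manip.camera_params("wrist");s=manip.state()
M=RR(s["tool_rot"]);p=s["tool_pos"]
L=np.array([[.03,-.024,.0375],[.03,.024,.0375],[.03,.024,-.0375],[.03,-.024,-.0375]])
uv=np.array([[281.3,188.8],[368,188.8],[394.5,250],[254.5,250]])
f=lambda q:(proj(c,p+M.apply(R.from_euler("y",q[0]).apply(L)+[q[1],q[3],q[2]]),True)-uv).ravel()
r=least_squares(f,[0,0,-.018,0]);q=r.x;print(q,f(r.x).round(1))
T=R.from_euler("z",-5.75,degrees=True)
ctr=p+M.apply([q[1],q[3],q[2]]);print("carton c own-rot",T.apply(ctr).round(4))
for z in(.05,.055,.06):
    r=back(c,[[252,150.5],[397,149.5]],z,True);print(z,np.linalg.norm(r[0]-r[1]),T.apply(r.mean(0)).round(4),np.degrees(np.arctan2(*(r[1]-r[0])[:2][::-1])))
# board side edges: left (255,152),(260,231)  right (393,152),(388.5,230)
l=back(c,[[254.5,155],[260,230]],.006,True);g=back(c,[[393,155],[388.5,230]],.006,True)
print(T.apply(l).round(4),T.apply(g).round(4))
E
```

```text
[-0.00099696 -0.00019731 -0.01212049  0.00014142] [ 0.7 -0.  -1.3 -0.   0.5 -0.  -0.1  0.1]
carton c own-rot [0.6079 0.2724 0.1531]
0.05 0.11195758603900555 [0.5658 0.2729 0.05  ] 96.08227949844473
0.055 0.10955329175308003 [0.565  0.2729 0.055 ] 96.08227949844476
0.06 0.10714899746715441 [0.5642 0.2729 0.06  ] 96.08227949844473
[[0.5774 0.2087 0.006 ]
 [0.6523 0.2092 0.006 ]] [[0.5776 0.3361 0.006 ]
 [0.6526 0.3365 0.006 ]]
```

Request:
drive_tool:
  commands: "28 -0.05 0 0.5 0; 28 0 0 0.6 0; 28 0 0 0.6 0; 28 0 0 0.6 0; 28 0 0 0.5 0; 28 0 0 0.4 0; 28 0 0 0.3 0; 28 0 0 0 0"

```text
time: 39.95
tool_pos: [0.5773, 0.3282, 0.0352]
tool_rot: [-0.001, -0.049, 0.999, -0.0]
contact_force: [-0.7, -0.2, -1.9]
gripper_width: 0.555
```

Request:
drive_tool:
  commands: "28 0 0 0.03 0; 28 0 0 0.03 0; 28 0 0 0.03 0; 28 0 0 0.03 0; 28 0 0 0.02 0; 28 0 0 0 0; 28 0 0 0 0; 28 0 0 0 0"

```text
time: 40.95
tool_pos: [0.5777, 0.3283, 0.0318]
tool_rot: [0.0, -0.049, 0.999, 0.0]
contact_force: [-0.9, 0.6, -1.7]
gripper_width: 0.559
```

Request:
drive_tool:
  commands: "28 0 0 0.03 0; 28 0 0 0.03 0; 28 0 0 0.02 0; 28 0 0 0.02 0; 28 0 0 0 0; 28 0 0 0 0; 28 0 0 0 0; 28 0 0 0 0"

```text
time: 41.95
tool_pos: [0.5777, 0.3283, 0.0288]
tool_rot: [0.0, -0.049, 0.999, 0.0]
contact_force: [-0.1, -0.3, -1.1]
gripper_width: 0.558
```

Request:
drive_tool:
  commands: "28 0 0 0.02 0; 28 0 0 0.02 0; 28 0 0 0.02 0; 28 0 0 0 0; 28 0 0 0 0; 28 0 0 0 0; 28 0 0 0 0; 28 0 0 0 0"

```text
time: 42.95
tool_pos: [0.5778, 0.3284, 0.0282]
tool_rot: [-0.0, -0.049, 0.999, -0.0]
contact_force: [-4.3, -0.8, 5.5]
gripper_width: 0.554
```

Touching down lightly (+5.5 N), so I release, lift and check.

Request:
drive_tool:
  commands: "28 0 0 0 0; 85 0 0 0 0; 85 0 0 0 0; 85 0 0 0 0; 85 0 0 0 0; 85 0 0 -0.6 0; 85 0 0 -0.9 0; 85 0 0 -0.9 0"

```text
time: 43.95
tool_pos: [0.5781, 0.3285, 0.1012]
tool_rot: [0.001, -0.049, 0.999, 0.0]
contact_force: [-0.2, 0.4, 1.1]
gripper_width: 0.995
```

Request:
drive_tool:
  commands: "85 0 0 -0.8 0; 85 0.4 0 -0.8 0; 85 0.4 0 -0.8 0; 85 0.8 0 0 0; 85 0.8 0 0 0; 85 0 0 0 0; 85 0 0 0 0; 85 0 0 0 0"

```text
time: 44.95
tool_pos: [0.5069, 0.3213, 0.1714]
tool_rot: [0.0, -0.048, 0.999, 0.0]
contact_force: [-0.7, 0.1, -0.2]
gripper_width: 0.996
```

```bash
python3 wl.py w16 red .081; python3 - <<'E'
from h import *
t=manip.grab_frame("top").copy();c=manip.camera_params("top")
for k,z in(("yellow",.087),("green",.087),("blue",.117),("red",.081)):
    for o in labels(t,c,z,k): 
        if 100<o[0][0]<480 and 100<o[0][1]<240: print(k,o)
w=cv2.imread("pics/w16.png"); o=np.zeros((600,640,3),np.uint8)
o[:300]=cv2.resize(t[120:270,160:480,::-1],(640,300)); o[300:]=w[50:350]
cv2.imwrite("pics/fin.png",o)
E
```

```text
tcp [0.5068 0.3213 0.1711] phi 95.54 t 45.0 w 0.997 F [ 0.2  0.3 -0.5]
red ([595.5, 195.9], [0.4782, 0.6255], [177.0, 125.7], 5.6, 9430)
red ([324.0, 233.8], [0.534, 0.324], [18.2, 31.7], -84.5, 703)
red ([324.0, 275.4], [0.576, 0.328], [45.3, 33.4], 5.6, 1620)
red ([174.0, 380.1], [0.7695, 0.1481], [38.8, 52.5], -86.7, 455)
green ([440.8, 193.1], [0.5272, -0.3009], [30.0, 42.8], -1.4, 211)
blue ([466.9, 192.7], [0.5239, -0.3561], [24.3, 24.9], -1.7, 95)
red ([190.6, 169.1], [0.5784, 0.3307], [41.2, 33.3], 7.4, 180)
```

View pics/fin.png

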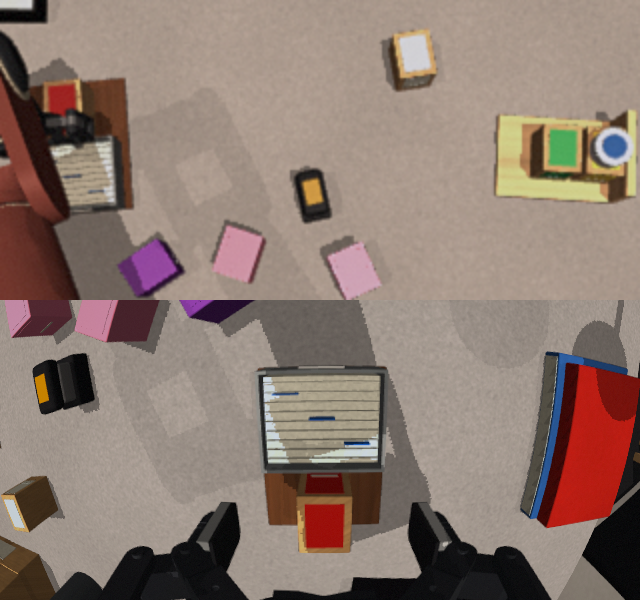

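```bash
python3 -c "
from plant import manip
print(manip.job_done())"
```

```text
the job is handed in; nothing more can be done
None
```

I put all four items in place, in the order you listed them, and handed the job in at about 45 s of the 112 s limit. After release the gripper was clear of everything. The highest contact force I saw was about 6 N.

| Item | Where it stands | Last check |
|---|---|---|
| Yellow carton | On the rack, close to the upright and centred front to back | Gap to the upright about 3 mm (worked out from the arm position); centred within about 1 mm in the wrist picture; yaw −2.7° against the rack's −2.6 to −2.7° |
| Green carton | Just left of the yellow one, same yaw | Gap about 3–6 mm |
| Film tin | On the middle of the yellow carton | Within about 1–2 mm of the centre |
| Red carton | On the dark board behind the card box, same yaw as the box | Gap to the box about 11–16 mm; centred sideways within about 1–2 mm |

I never went near the white carton or the stamp, and the final picture shows both standing upright, though I did not measure their positions.

Some checks disagreed slightly:
- **Red carton:** the gap came out at 11–13 mm from the wrist camera, 13–15 mm from the arm position and about 15 mm from the top camera. All three are within the 1–2 cm asked.
- **Red carton height in the grip:** the picture suggested it sat about 5 mm lower than expected, so I lowered it until I felt contact. That touchdown came about 2 mm earlier than the grasp height predicted.
- **Rack yaw readings:** the top camera gave −1.4° for the green carton, but its label is only about 15 pixels wide in that view, so I trusted the wrist camera's −2.7°.

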